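# Load and count the gauges on the indexing table

## Robot

A 6-joint arm with a two-finger parallel gripper is mounted at the origin on the work surface. World frame = base frame: x ahead of the robot, y to its left, z up, the work surface at z = 0. Lengths are in mm, angles in degrees, forces in N, time in s.
With the tool pointing down it reaches from about 300 to 850 mm from the base axis. Payload 4.2 kg.
Tool frame: the origin (TCP) lies between the finger pads; the fingertips stand 22 mm ahead of it and the grasp point (between the pads) lies 3 mm ahead of it; z points along the fingers, y is the direction in which the jaws open and shut (so a half turn about z gives the same grasp; the last joint's range is limited). The gripper opens to 91 mm and grips with 3 to 60 N. Pads are 32 mm wide; open, the fingers measure 118 mm over their backs; the gripper's body (76 mm by 178 mm) begins 60 mm behind the grasp point.
Start: joints at [-75.917, 18.312, 89.639, -0, 72.044, -1.146], TCP at [151.044, -554.821, 235.976] pointing down, gripper open.
Joint ranges: [-177.97, 177.97], [-48.28, 115.42], [12.27, 149.76], [-77.06, 257.06], [2.81, 150.46], [-146.56, 146.56]. Speed limits (degrees/s): [147.25, 147.25, 180, 180, 180, 180].

## Interface

Orientations are given as [roll, pitch, yaw] about the fixed x, y, z axes, in that order (R = Rz(yaw) Ry(pitch) Rx(roll)).
In Python, from workcell import * gives the robot as it stands.
- The arm moves only by the shell command python3 -m jog 'ROWS' [OPENING] [FORCE]. ROWS is text: rows parted by semicolons, each of 6 numbers parted by spaces: the shift along the tool's x, y, z in units of 0.5 m (1.0 is 0.5 m), then the turn, a rotation vector about the tool's x, y, z in units of pi/2 rad (1.0 is pi/2 rad). A call has 1 to 20 rows; each row is the pose to reach, as a shift and turn from the pose measured when the call began, along the tool's axes at that moment; what a row does not reach only later rows make up. A row lasts 1/12 s, in which the tool goes at most 41.7 mm and 7.16 degrees, less where a joint would pass 70% of its speed; a pose out of reach is approached as far as the arm can. A call with a number of a shift or a turn outside -1 to 1 is refused whole. A call with a gripper value outside its range is refused whole. OPENING is the opening, from -1 (shut) to 1 (fully open), set as the call begins (- or left out, the last holds). The fingers move at their own pace and stop on an object; FORCE is the grip in N (left out, the last holds). Time passes only in rows, so rows that repeat a pose let the fingers close. It gives the time, the measured TCP pose, the force and the opening at its end, in the units of the state.
- state(): the state, without advancing time (a new reading comes with each control period).
- grab_frame(name): name is "scene" or "top"; returns the picture (400x640x3 uint8, red, green, blue); there is no depth.
- calibration(name): a dict with "mtx" (3x3 intrinsics, pixels), "distortion" ([k1, k2, p1, p2, k3] as OpenCV has them; the pictures are not rectified), "rvec" (rotation vector, rad) and "tvec" (3), from world to camera coordinates, as OpenCV has them. Camera axes: x right, y down, z forward; pixel columns grow to the right and rows downward; lengths in mm; the calibration is good to about 2 mm. A picture is of the moment at which its call begins. calibration takes no time and is no camera call.
- job_done(): hands the job in, once; it reports no verdict.
Trained networks look in the newest picture that a camera, given by its name, has taken for a name from the list of things; names that differ only in an ending like _2 or _b are one class to them, and where a whole thing is asked for, a point or a joint stands for the part that bears it (a point fixed in the world has none). Each returns a list of dicts, best first, with "confidence" (0 to 1); they miss things now and then, are a little off and sometimes report something else, mostly with a low value. They report only what shows in the picture. A call takes as long as a camera call.
- spot_in(query, camera): "rect" ([left, top, right, bottom] in pixels, round what is visible of it).
- tip_of(query, camera): "location" ([column, row] in pixels: a listed point, or the origin of a listed thing).
The state is a dict: "time_s": time; "qpos": joint angles; "qvel": joint speeds; "effort": joint torques, N m; "ee_pos": TCP position; "ee_rot": TCP orientation; "force": force on the tool from outside, world axes, zero at the start; "torque": the same for the moment, N m; "gripper_width": finger opening in mm.
Only numpy, scipy, OpenCV 4.12 (cv2) and the standard library are available. Lean on these libraries where they do the work, as an engineer would, in place of code of your own. Each camera call takes 0.05 s, during which the arm holds its last target. There are 200 camera calls.

## Task

Load every coloured gauge on the bench into the nest of its own colour on the indexing table, one after another in the order red, yellow, green, blue, skipping colours that are missing. For each one, crank the handwheel (two full turns per nest) until its nest stands at the pointer, set the gauge down flat in it dial up and let go, then swing the counter lever down to its stop and let it spring back before cranking on. Leave the old brass gauge, dial rim, stopper and tee fitting where they are, and finish with every gauge still seated in its nest.

Things in the scene. Friction and masses are not known exactly. Their poses are not given: they have to be found in the camera images.
- indexer: Hand-cranked indexing fixture bolted to the bench: grey bed plate 270 x 460 x 12 mm with the round table, the handwheel on a green worm box and the black counter with orange lever. Origin at bench level on the round table's axis; on its -x side (towards the robot) a post 62 mm high with a white pointer stands 139 mm from that axis; handwheel and counter lie on its -y side. Its yaw varies.
- disc_centre (a point): Centre of the round table, on its top face (58 mm above the bench). The table is 252 mm across with a toothed edge; a hub 36 mm across rises 12 mm at its middle. Four nests lie 80 mm from the axis, 90 degrees apart, in the order red, yellow, green, blue counter-clockwise seen from above. It turns only through the worm; pushing on it meets heavy friction.
- station (a point): Fixed point at the pointer: where the centre of a nest lies when that nest stands at the pointer; 80 mm from the table axis towards the pointer, at the height of the table top.
- wheel_hub (a point): Centre of the handwheel (132 mm across, red rim, vertical axis), 90 mm above the bench.
- knob_mid (a point): Middle of the handwheel's upright black crank knob: a cylinder 24 mm across and 52 mm tall (102 to 154 mm above the bench), 55 mm from the wheel's axis; it spins freely on its own pin, so a hand holding it need not turn. Moving it round takes 3 to 5 N.
- handwheel (a joint): Handwheel angle in rad, growing counter-clockwise seen from above, many turns either way. The table turns the same way at one eighth: 2 full turns of the wheel (4 pi rad) carry the table on by one nest (90 degrees). At 0 the red nest stands at the pointer. It stays where it is left.
- lever_tip (a point): Middle of the orange cross-handle (20 mm thick, 56 mm long, lying along the indexer's x axis) at the end of the counter lever. At rest it is 136 mm above the bench, at the lever's stop 63 mm. Reach it from above.
- lever_hinge (a point): Hinge of the counter lever, 85 mm above the bench; hinge axis along the indexer's x. The lever, 90 mm from hinge to handle, points along the indexer's -y and at rest slopes 0.6 rad upward; pressed, it swings down.
- lever (a joint): Counter lever angle in rad: 0 at rest (up), 0.85 at its stop (down). A spring returns it; the press needed at the handle grows from about 2 to 5 N.
- nest_red (a point): Centre of the red nest's floor, flush with the table top: a red disc of paint 58 mm across inside six steel pins, 8 mm high and 8 mm thick, on a 74 mm circle, leaving 3 mm play round a gauge.
- nest_yellow (a point): Centre of the yellow nest's floor, flush with the table top: a yellow disc of paint 58 mm across inside six steel pins, 8 mm high and 8 mm thick, on a 74 mm circle, leaving 3 mm play round a gauge.
- nest_green (a point): Centre of the green nest's floor, flush with the table top: a green disc of paint 58 mm across inside six steel pins, 8 mm high and 8 mm thick, on a 74 mm circle, leaving 3 mm play round a gauge.
- nest_blue (a point): Centre of the blue nest's floor, flush with the table top: a blue disc of paint 58 mm across inside six steel pins, 8 mm high and 8 mm thick, on a 74 mm circle, leaving 3 mm play round a gauge.
- gauge_red: Red-cased pressure gauge lying on its back, white dial up: a cylinder 60 mm across and 40 mm tall, 200 to 325 g, with a brass stem 16 mm thick sticking out sideways along its +x to 50 mm from the centre, its middle 22 mm up (it clears the nest pins). Origin at the centre of its underside. May be absent.
- gauge_yellow: Yellow-cased pressure gauge lying on its back, white dial up: a cylinder 60 mm across and 40 mm tall, 200 to 325 g, with a brass stem 16 mm thick sticking out sideways along its +x to 50 mm from the centre, its middle 22 mm up (it clears the nest pins). Origin at the centre of its underside. May be absent.
- gauge_green: Green-cased pressure gauge lying on its back, white dial up: a cylinder 60 mm across and 40 mm tall, 200 to 325 g, with a brass stem 16 mm thick sticking out sideways along its +x to 50 mm from the centre, its middle 22 mm up (it clears the nest pins). Origin at the centre of its underside. May be absent.
- gauge_blue: Blue-cased pressure gauge lying on its back, white dial up: a cylinder 60 mm across and 40 mm tall, 200 to 325 g, with a brass stem 16 mm thick sticking out sideways along its +x to 50 mm from the centre, its middle 22 mm up (it clears the nest pins). Origin at the centre of its underside. May be absent.
- old_gauge: Dented brass steam gauge, 100 mm across, 45 mm tall, with a stem; origin under its centre. Bystander.
- dial_rim: Chrome dial rim, a ring 90 mm across and 12 mm tall; origin under its centre. Bystander.
- stopper: Black rubber stopper, 60 mm across and 45 mm tall; origin under its centre. Bystander.
- tee: Steel tee fitting, 90 mm long, 38 mm thick, branch 50 mm long along its +y; origin under its centre. Bystander.

How it is judged (in metres and radians):
On the way, in this order (a step that is already met when the one before it is completed fails the run):
1. the red gauge lies let go in the red nest, that nest standing at the pointer, lever up (distance between gauge_red and nest_red below 0.006 m and angle between gauge_red's own z axis and vertical below 0.08 rad and horizontal distance between gauge_red and station below 0.011 m and contact force between the fingers and gauge_red below 0.5 N and z of lever_tip in the frame of gauge_red above 0.06 m), for 0.2 s.
2. the counter lever is pressed down to its stop while the red gauge lies in its nest at the pointer (distance between gauge_red and nest_red below 0.006 m and angle between gauge_red's own z axis and vertical below 0.08 rad and horizontal distance between gauge_red and station below 0.011 m and z of lever_tip in the frame of gauge_red below 0.014 m), for 0.05 s.
3. the yellow gauge lies let go in the yellow nest, that nest standing at the pointer, lever up (distance between gauge_yellow and nest_yellow below 0.006 m and angle between gauge_yellow's own z axis and vertical below 0.08 rad and horizontal distance between gauge_yellow and station below 0.011 m and contact force between the fingers and gauge_yellow below 0.5 N and z of lever_tip in the frame of gauge_yellow above 0.06 m), for 0.2 s.
4. the counter lever is pressed down to its stop while the yellow gauge lies in its nest at the pointer (distance between gauge_yellow and nest_yellow below 0.006 m and angle between gauge_yellow's own z axis and vertical below 0.08 rad and horizontal distance between gauge_yellow and station below 0.011 m and z of lever_tip in the frame of gauge_yellow below 0.014 m), for 0.05 s.
5. the green gauge lies let go in the green nest, that nest standing at the pointer, lever up (distance between gauge_green and nest_green below 0.006 m and angle between gauge_green's own z axis and vertical below 0.08 rad and horizontal distance between gauge_green and station below 0.011 m and contact force between the fingers and gauge_green below 0.5 N and z of lever_tip in the frame of gauge_green above 0.06 m), for 0.2 s.
6. the counter lever is pressed down to its stop while the green gauge lies in its nest at the pointer (distance between gauge_green and nest_green below 0.006 m and angle between gauge_green's own z axis and vertical below 0.08 rad and horizontal distance between gauge_green and station below 0.011 m and z of lever_tip in the frame of gauge_green below 0.014 m), for 0.05 s.
7. the blue gauge lies let go in the blue nest, that nest standing at the pointer, lever up (distance between gauge_blue and nest_blue below 0.006 m and angle between gauge_blue's own z axis and vertical below 0.08 rad and horizontal distance between gauge_blue and station below 0.011 m and contact force between the fingers and gauge_blue below 0.5 N and z of lever_tip in the frame of gauge_blue above 0.06 m), for 0.2 s.
8. the counter lever is pressed down to its stop while the blue gauge lies in its nest at the pointer (distance between gauge_blue and nest_blue below 0.006 m and angle between gauge_blue's own z axis and vertical below 0.08 rad and horizontal distance between gauge_blue and station below 0.011 m and z of lever_tip in the frame of gauge_blue below 0.014 m), for 0.05 s.
At the end, for the whole second after the job is handed in: Every gauge present lies upright (within 0.08 rad) in the nest of its own colour, origin within 6 mm of the nest's centre, let go and at rest; the counter lever is back up (under 0.08 rad) and the handwheel is still (distance between gauge_red and nest_red below 0.006 m and angle between each of gauge_red, gauge_yellow, gauge_green, gauge_blue's own z axis and vertical below 0.08 rad and linear speed of each of gauge_red, gauge_yellow, gauge_green, gauge_blue below 0.03 m/s and distance between gauge_yellow and nest_yellow below 0.006 m and distance between gauge_green and nest_green below 0.006 m and distance between gauge_blue and nest_blue below 0.006 m and value of joint lever below 0.08 rad and velocity of joint handwheel between -0.1 and 0.1 rad/s); the robot touches nothing.
It fails at once if the old gauge is moved more than 30 mm (distance of old_gauge from where it was at the start of the episode above 0.03 m).
It fails at once if the dial rim is moved more than 30 mm (distance of dial_rim from where it was at the start of the episode above 0.03 m).
It fails at once if the stopper is moved more than 30 mm (distance of stopper from where it was at the start of the episode above 0.03 m).
It fails at once if the tee is moved more than 30 mm (distance of tee from where it was at the start of the episode above 0.03 m).
Of gauge_red, gauge_yellow, gauge_green, gauge_blue only 2 to 3 are there at a start; the rules pass over those that are not, and their reading is None.
At some moment in a run one of gauge_red, gauge_yellow, gauge_green, gauge_blue may be knocked a few centimetres aside while the robot is not near it.
Once in a run the grip may slacken for a moment while it holds something.
It also fails if it takes over 210 s, if anything falls off the work surface, if the arm or the gripper's body presses on something with over 40 N, if the wrist force passes 120 N, or if a joint passes its speed limit or range.

## Working session

There is one attempt and no reset: what is moved stays moved. The work goes in short steps, Python scripts to look and compute and a shell command to move; the robot and the scene stay as the last step left them, time stands still between calls to the robot, and variables do not carry over. Pictures are saved under pics/ and viewed, about 12 in all and at most 16, crops included, and the job is handed in when it is done.

```bash
ls; mkdir -p pics; python3 - <<'E'
from workcell import *
import cv2,numpy as np
s=state();print(s)
for n in("scene","top"):
    im=grab_frame(n);cv2.imwrite(f"pics/{n}0.png",im[:,:,::-1])
    c=calibration(n);print(n,c)
    for q in["gauge_red","gauge_yellow","gauge_green","gauge_blue","old_gauge","dial_rim","stopper","tee","disc_centre","wheel_hub","knob_mid","lever_tip","lever_hinge","nest_red","nest_yellow","nest_green","nest_blue","station","indexer"]:
        print(n,q,[(np.round(d["location"],1).tolist(),round(d["confidence"],2)) for d in tip_of(q,n)[:2]])
E
```

```text
pics
{'time_s': 0.0, 'qpos': array([-7.59176329e+01,  1.83510130e+01,  8.97079567e+01, -8.12239720e-05,
        7.20441711e+01, -1.14517541e+00]), 'qvel': array([-0.02504217, -0.01160033,  0.05737103, -0.01683544, -0.03801131,
        0.01376806]), 'effort': array([ 3.87509510e-05, -4.12458086e+01, -2.31969559e+01,  7.24529405e-02,
        4.58184828e-02, -1.50873384e-04]), 'ee_pos': array([ 150.91550533, -554.34154652,  235.11604671]), 'ee_rot': array([-1.79896878e+02, -1.98413794e-03,  1.52275658e+01]), 'force': array([-0.31112461,  0.54989684,  0.62847387]), 'torque': array([-0.02640087,  0.01122133,  0.00432091]), 'gripper_width': 91.5923231751943}
scene {'mtx': array([[472.26838329,   0.        , 314.69824959],
       [  0.        , 472.26838329, 199.80902431],
       [  0.        ,   0.        ,   1.        ]]), 'distortion': array([0.03299449, 0.        , 0.        , 0.        , 0.        ]), 'rvec': array([ 0.7380665 ,  2.43695599, -1.27890671]), 'tvec': array([ 468.64407154,  -92.95289257, 1905.26960453])}
scene gauge_red [([260.6, 178.9], 0.63), ([236.5, 210.1], 0.23)]
scen
[... 1431 characters left out ...]
al_rim [([157.9, 200.1], 0.71), ([378.9, 242.0], 0.31)]
top stopper [([473.6, 212.6], 0.86), ([227.9, 218.6], 0.59)]
top tee [([441.7, 157.6], 0.71)]
top disc_centre [([233.4, 194.9], 0.93)]
top wheel_hub [([308.5, 194.6], 0.87), ([152.7, 201.3], 0.58)]
top knob_mid [([296.1, 176.4], 0.87)]
top lever_tip [([290.3, 238.2], 0.69)]
top lever_hinge [([269.2, 228.8], 0.96), ([157.1, 198.2], 0.63)]
top nest_red [([250.4, 173.2], 0.67), ([441.5, 155.6], 0.29)]
top nest_yellow []
top nest_green [([210.3, 209.4], 0.61)]
top nest_blue [([248.4, 216.6], 0.68), ([443.1, 157.6], 0.56)]
top station [([227.6, 219.7], 0.96), ([153.3, 200.1], 0.5)]
top indexer [([234.4, 192.5], 0.56), ([251.1, 215.9], 0.32)]
```

```bash
cat > h.py <<'E'
from workcell import *
import cv2,numpy as np
from scipy.spatial.transform import Rotation as R
def px2w(name,uv,z):
    c=calibration(name);M=cv2.Rodrigues(np.array(c["rvec"]))[0];t=np.array(c["tvec"])
    p=cv2.undistortPoints(np.array(uv,float).reshape(-1,1,2),c["mtx"],c["distortion"]).reshape(-1,2)
    C=-M.T@t;d=np.c_[p,np.ones(len(p))]@M
    return C+d*((z-C[2])/d[:,2])[:,None]
def w2px(name,P):
    c=calibration(name)
    return cv2.projectPoints(np.array(P,float).reshape(-1,1,3),c["rvec"],c["tvec"],c["mtx"],c["distortion"])[0].reshape(-1,2)
def rows(pos,rpy=None,T=None):
    """shift/turn units from the current pose to world pos & rpy"""
    s=state();A=R.from_euler("xyz",s["ee_rot"],degrees=True)
    d=A.inv().apply(np.array(pos,float)-s["ee_pos"])/500
    r=np.zeros(3) if rpy is None else (A.inv()*R.from_euler("xyz",rpy,degrees=True)).as_rotvec()/(np.pi/2)
    return np.round(np.r_[d,r],4)
E
python3 - <<'E'
import cv2,numpy as np
from h import *
a=cv2.imread("pics/top0.png");b=a[100:280,120:500];cv2.imwrite("pics/topc.png",cv2.resize(b,None,fx=2.1,fy=2.1,interpolation=cv2.INTER_CUBIC))
a=cv2.imread("pics/scene0.png");b=a[130:340,190:470];cv2.imwrite("pics/scenec.png",cv2.resize(b,None,fx=2.8,fy=2.8,interpolation=cv2.INTER_CUBIC))
for q,uv,z in[("disc",[233.4,194.9],58),("hub",[308.5,194.6],90),("knob",[296.1,176.4],128),("ltip",[290.3,238.2],136),("lhinge",[269.2,228.8],85),("nr",[250.4,173.2],58),("ng",[210.3,209.4],58),("nb",[248.4,216.6],58),("station",[227.6,219.7],58),("gred",[420.1,196.6],0),("gblue",[379.6,243.7],0),("old",[378.3,134.6],0),("rim",[157.9,200.1],0),("stop",[473.6,212.6],0),("tee",[441.7,157.6],0)]:
    print(q,px2w("top",uv,z)[0].round(1))
for q,uv,z in[("disc",[363.2,250.7],58),("hub",[318,206.3],90),("knob",[314,207],128),("ltip",[357.9,185.4],136),("gred",[260.6,178.9],0),("gblue",[314,185.1],0),("station",[388.5,242.2],58)]: print(q,px2w("scene",uv,z)[0].round(1))
E
```

```text
disc [560.1 250.9  58. ]
hub [561.7  17.9  90. ]
knob [613.  54. 128.]
ltip [432.1  68.1 136. ]
lhinge [457.4 135.5  85. ]
nr [627.9 199.5  58. ]
ng [514.6 321.6  58. ]
nb [493.6 203.3  58. ]
station [483.4 267.4  58. ]
gred [ 563.3 -339.8    0. ]
gblue [ 410.9 -209.4    0. ]
old [ 763.5 -204.2    0. ]
rim [543.7 506.5   0. ]
stop [ 513.2 -513.7    0. ]
tee [ 690.7 -410.7    0. ]
disc [566.7 257.9  58. ]
hub [575.5  28.7  90. ]
knob [619.8  69.1 128. ]
ltip [431.3  54.  136. ]
gred [ 585.  -353.7    0. ]
gblue [ 432.6 -202.3    0. ]
station [475.  269.1  58. ]
```

View pics/topc.png

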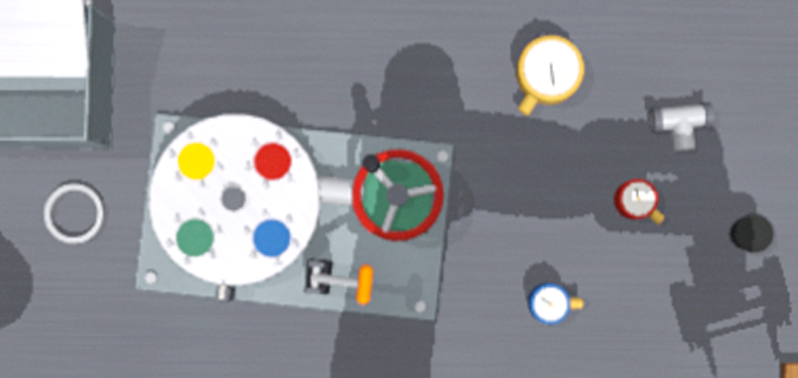

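View pics/scenec.png

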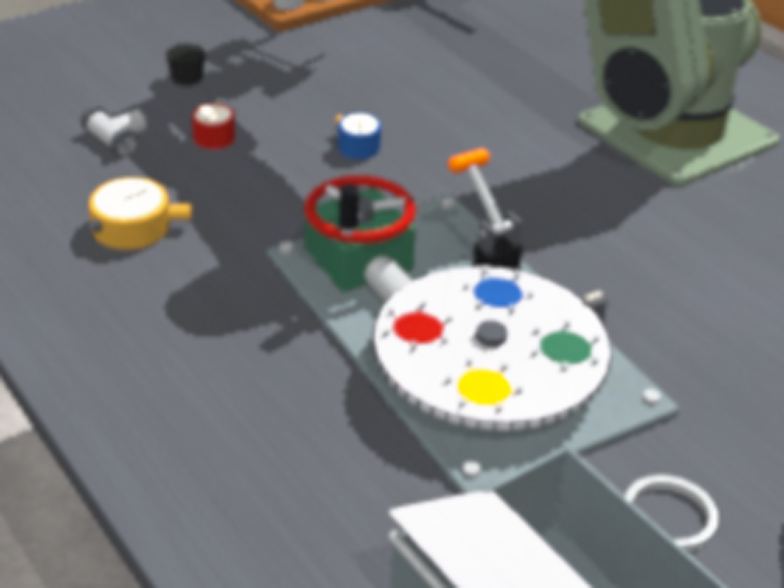

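The top view shows red (topc 638,199) and blue (550,303) gauges plus the bystanders. The nests are R(272,161), Y(196,161), G(194,237) and B(271,238), the knob is at (371,163) and the pointer at (227,292). Next I refine these with colour centroids.

```bash
cat >> h.py <<'E'
def blobs(bgr,lo,hi,amin=15):
    hsv=cv2.cvtColor(bgr,cv2.COLOR_BGR2HSV);m=cv2.inRange(hsv,np.array(lo),np.array(hi))
    n,l,st,c=cv2.connectedComponentsWithStats(m)
    return [(int(st[i,4]),c[i].round(2).tolist()) for i in range(1,n) if st[i,4]>=amin],l
HSV=dict(red=((170,120,80),(180,255,255)),red2=((0,150,80),(6,255,255)),yellow=((24,150,120),(34,255,255)),green=((60,80,40),(85,255,200)),blue=((100,110,80),(120,255,255)),orange=((7,150,150),(20,255,255)))
E
python3 - <<'E'
from h import *
a=cv2.imread("pics/top0.png")
for k,(lo,hi) in HSV.items():
    for A,c in blobs(a,lo,hi)[0]: print(k,A,c,"z58",px2w("top",c,58)[0][:2].round(1),"z0",px2w("top",c,0)[0][:2].round(1),"z90",px2w("top",c,90)[0][:2].round(1))
# white table edge: ellipse of table face
g=cv2.cvtColor(a,cv2.COLOR_BGR2HSV)
m=((g[...,2]>200)&(g[...,1]<40)).astype(np.uint8)
for c in cv2.findContours(m,cv2.RETR_EXTERNAL,cv2.CHAIN_APPROX_NONE)[0]:
    if len(c)>40: print(len(c),cv2.minEnclosingCircle(c),px2w("top",cv2.minEnclosingCircle(c)[0],58)[0].round(1))
cv2.imwrite("pics/topfull.png",a)
E
```

```text
red2 213 [249.41, 176.46] z58 [617.8 202.4] z0 [623.  211.5] z90 [614.9 197.3]
red2 413 [309.66, 193.78] z58 [565.9  15.1] z0 [568.9  16.5] z90 [564.2  14.4]
red2 59 [416.66, 195.32] z58 [ 564.3 -316.2] z0 [ 567.3 -328.7] z90 [ 562.7 -309.4]
red2 499 [97.92, 335.96] z58 [121.1 662.9] z0 [105.6 691.2] z90 [129.6 647.3]
yellow 226 [212.89, 176.2] z58 [617.5 315.9] z0 [622.7 329.7] z90 [614.7 308.2]
green 192 [312.68, 182.46] z58 [601.    6.2] z0 [605.6   7.2] z90 [598.5   5.7]
green 201 [298.45, 194.51] z58 [563.3  49.7] z0 [566.2  52.5] z90 [561.7  48.2]
green 199 [315.85, 200.69] z58 [544.7  -4.2] z0 [546.9  -3.7] z90 [543.5  -4.5]
green 215 [212.41, 212.72] z58 [504.4 314.9] z0 [504.9 328.7] z90 [504.1 307.2]
blue 233 [248.94, 212.87] z58 [505.1 201.8] z0 [505.6 210.9] z90 [504.8 196.8]
blue 84 [379.29, 242.83] z58 [ 416.8 -200.7] z0 [ 413.7 -208.4] z90 [ 418.6 -196.5]
orange 84 [293.29, 234.75] z58 [439.2  64.1] z0 [437.   67.5] z90 [440.4  62.3]
orange 132 [496.29, 290.08] z58 [ 273.9 -563.7] z0 [ 264.8 -586.5] z90 [ 278.9 -551.2]
orange 34 [524.35, 280.21] z58 [ 304.4 -652.1] z0 
[... 1325 characters left out ...]
16186523) [442.6 108.1  58. ]
55 ((43.657894134521484, 228.5), 11.217975616455078) [449.2 845.2  58. ]
76 ((154.53465270996094, 201.3341522216797), 13.7947998046875) [537.7 496.1  58. ]
274 ((238.12989807128906, 194.88565063476562), 48.23066711425781) [560.3 236.3  58. ]
53 ((445.5, 156.5), 10.12432861328125) [ 686.4 -406.9   58. ]
72 ((382.0721740722656, 131.77296447753906), 12.940064430236816) [ 761.7 -208.5   58. ]
231 ((120.5, 115.5), 44.9500732421875) [806.5 612.9  58. ]
495 ((31.5, 140.5), 49.86491775512695) [725.9 897.   58. ]
406 ((520.3328857421875, 33.87437438964844), 55.26573181152344) [1084.9 -652.8   58. ]
584 ((61.0, 37.20833206176758), 71.45259857177734) [1060.7  818.5   58. ]
```

View pics/top0.png

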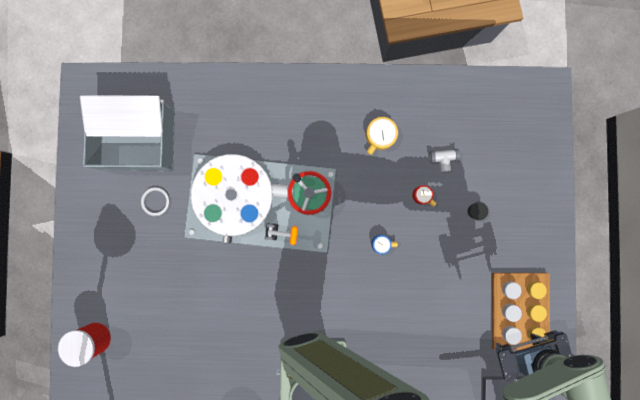

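Only red and blue are present. The disc centre is about (561.2, 258.8), yaw about -5.9°, and the station about (481.6, 267). The wheel stands about 3 turns plus 43–50° from the red position. I'll go to the knob.

```bash
python3 -m jog '.601 -.467 -.01 0 0 .169;.601 -.467 -.01 0 0 .169;.601 -.467 -.01 0 0 .169;.601 -.467 -.01 0 0 .169;.601 -.467 -.01 0 0 .169;.601 -.467 -.01 0 0 .169;.601 -.467 -.01 0 0 .169;.601 -.467 -.01 0 0 .169;.601 -.467 -.01 0 0 .169;.601 -.467 -.01 0 0 .169;.601 -.467 -.01 0 0 .169;.601 -.467 -.01 0 0 .169;.601 -.467 -.01 0 0 .169'
python3 -c "
from h import *
print(px2w('top',[296.7,177.6],154),px2w('top',[309.66,193.78],95),rows([605,50,225],[180,0,0]))"
```

```text
time_s: 3.08
ee_pos: [379.0, -251.6, 240.9]
ee_rot: [180.0, 0.0, -0.0]
force: [0.2, -0.1, 0.8]
gripper_width: 90.8
[[607.16286196  50.79701852 154.        ]] [[563.93430647  14.29238137  95.        ]] [ 4.515e-01 -6.035e-01  3.120e-02  4.000e-04  3.000e-04 -5.000e-04]
```

```bash
python3 -m jog '.455 -.604 .03 0 0 0;.455 -.604 .03 0 0 0;.455 -.604 .03 0 0 0;.455 -.604 .03 0 0 0;.455 -.604 .03 0 0 0;.455 -.604 .03 0 0 0;.455 -.604 .03 0 0 0;.455 -.604 .03 0 0 0;.455 -.604 .03 0 0 0;.455 -.604 .03 0 0 0;.455 -.604 .03 0 0 0;.455 -.604 .03 0 0 0;.455 -.604 .03 0 0 0;.455 -.604 .1 0 0 0;.455 -.604 .18 0 0 0;.455 -.604 .194 0 0 0;.455 -.604 .194 0 0 0;.455 -.604 .194 0 0 0' -.2
python3 - <<'E'
from h import *
im=grab_frame("scene")[:,:,::-1];print(state()["ee_pos"],state()["force"])
cv2.imwrite("pics/s1.png",cv2.resize(im[120:320,220:460],None,fx=3,fy=3,interpolation=cv2.INTER_CUBIC))
E
```

```text
time_s: 4.58
ee_pos: [607.1, 49.2, 144.9]
ee_rot: [180.0, -0.1, -0.1]
force: [0.8, -0.4, 1.5]
gripper_width: 36.6
[607.92357088  49.48896891 145.92424135] [ 0.0165865  -0.54210582  0.27883393]
```

View pics/s1.png

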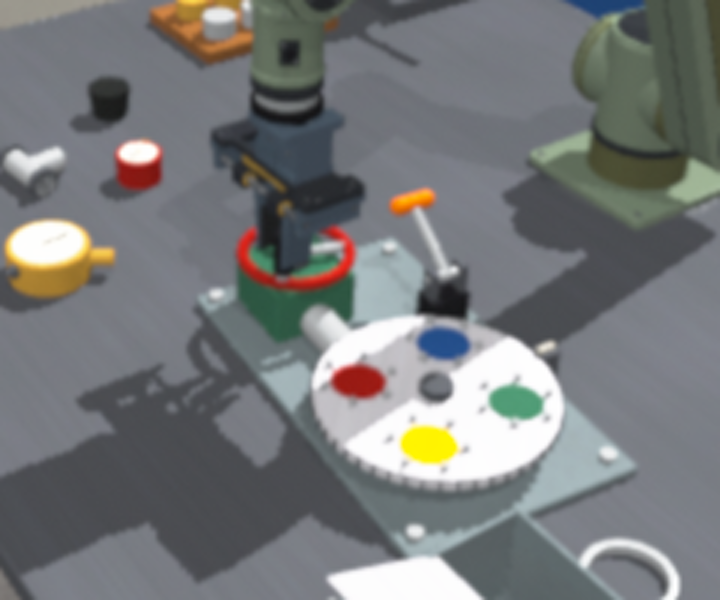

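The fingers straddle the knob (about 285,250 in this crop) with no contact force, so I'll close on it.

```bash
python3 -m jog '0 0 0 0 0 0;0 0 0 0 0 0;0 0 0 0 0 0;0 0 0 0 0 0;0 0 0 0 0 0;0 0 0 0 0 0' -1 15
```

```text
time_s: 5.13
ee_pos: [609.6, 50.5, 148.6]
ee_rot: [-179.9, -0.5, -0.1]
force: [0.1, 3.5, 8.2]
gripper_width: 23.3
```

```bash
python3 -m jog '.006 .008 0 0 0 0;.0106 .016 0 0 0 0;.015 .0245 0 0 0 0;.0182 .0336 0 0 0 0;.0227 .0522 0 0 0 0;.0239 .0713 0 0 0 0;.0239 .0713 0 0 0 0;.0239 .0713 0 0 0 0'
python3 - <<'E'
from h import *
P=[]
for i in range(3):
    grab_frame("top");s=state();print(s["ee_pos"].round(1),s["force"].round(1),s["gripper_width"])
E
```

```text
time_s: 5.8
ee_pos: [621.5, 12.5, 148.6]
ee_rot: [179.9, -0.5, -0.1]
force: [-1.0, -3.5, -0.3]
gripper_width: 23.6
[621.5  12.8 148.7] [-1.1 -3.7  0.6] 23.644669921991316
[621.6  13.2 148.7] [-1.7 -3.1 -0.5] 23.444339515883247
[621.6  13.6 148.7] [-0.7 -4.  -1.5] 24.23972498591729
```

```bash
python3 -m jog '-.0066 .0376 0 0 0 0;-.0257 .0707 0 0 0 0;-.055 .0953 0 0 0 0;-.0909 .1083 0 0 0 0;-.1291 .1083 0 0 0 0;-.165 .0953 0 0 0 0;-.1934 .0707 0 0 0 0;-.2134 .0376 0 0 0 0;-.22 0 0 0 0 0;-.22 0 0 0 0 0;-.22 0 0 0 0 0;-.22 0 0 0 0 0' 
python3 -c "
from h import *
s=state();print(s['ee_pos'],s['force'],s['gripper_width'])"
```

```text
time_s: 6.95
ee_pos: [511.7, 14.6, 148.5]
ee_rot: [-179.9, -0.5, -0.1]
force: [-3.1, 3.6, 8.3]
gripper_width: 23.2
[511.73599441  14.59968265 148.53674145] [-3.11861504  3.63647213  8.28461489] 23.222722888470713
```

```bash
python3 -m jog '.0066 -.0376 0 0 0 0;.0266 -.0707 0 0 0 0;.055 -.0953 0 0 0 0;.0909 -.1083 0 0 0 0;.1291 -.1083 0 0 0 0;.165 -.0953 0 0 0 0;.1943 -.0707 0 0 0 0;.2134 -.0376 0 0 0 0;.22 0 0 0 0 0;.2134 .0376 0 0 0 0;.1943 .0707 0 0 0 0;.165 .0953 0 0 0 0;.1291 .1083 0 0 0 0;.0909 .1083 0 0 0 0;.055 .0953 0 0 0 0;.0266 .0707 0 0 0 0;.0066 .0376 0 0 0 0;0 0 0 0 0 0;0 0 0 0 0 0;0 0 0 0 0 0' 
python3 -m jog '.0066 -.0376 0 0 0 0;.0266 -.0707 0 0 0 0;.055 -.0953 0 0 0 0;.0909 -.1083 0 0 0 0;.1291 -.1083 0 0 0 0;.165 -.0953 0 0 0 0;.1943 -.0707 0 0 0 0;.2134 -.0376 0 0 0 0;.22 0 0 0 0 0;.2134 .0376 0 0 0 0;.1943 .0707 0 0 0 0;.165 .0953 0 0 0 0;.1291 .1083 0 0 0 0;.0909 .1083 0 0 0 0;.055 .0953 0 0 0 0;.0266 .0707 0 0 0 0;.0066 .0376 0 0 0 0;0 0 0 0 0 0;0 0 0 0 0 0;0 0 0 0 0 0'
python3 -m jog '.0066 -.0376 0 0 0 0;.0266 -.0707 0 0 0 0;.055 -.0953 0 0 0 0;.0909 -.1083 0 0 0 0;.1291 -.1083 0 0 0 0;.165 -.0953 0 0 0 0;.1943 -.0707 0 0 0 0;.2134 -.0376 0 0 0 0;.22 0 0 0 0 0;.22 0 0 0 0 0;.22 0 0 0 0 0;.22 0 0 0 0 0'
python3 - <<'E'
from h import *
im=grab_frame("top")[:,:,::-1];cv2.imwrite("pics/top2.png",im)
for k in("red2","yellow","green","blue"):
    for A,c in blobs(im,*HSV[k],30)[0]: print(k,A,c,px2w("top",c,58)[0][:2].round(1))
s=state();print(s["ee_pos"].round(1))
E
```

```text
time_s: 8.62
ee_pos: [511.7, 15.1, 148.6]
ee_rot: [-179.9, -0.5, -0.1]
force: [-1.3, 3.3, 1.0]
gripper_width: 23.3
time_s: 10.28
ee_pos: [512.3, 14.3, 148.6]
ee_rot: [-179.9, -0.5, 0.0]
force: [1.1, -0.7, -0.6]
gripper_width: 0.7
time_s: 11.28
ee_pos: [622.4, 13.7, 149.4]
ee_rot: [-179.9, -0.5, -0.0]
force: [-0.3, -0.0, -0.1]
gripper_width: 0.9
red2 102 [291.1, 196.0] [558.5  72.4]
red2 53 [416.42, 195.62] [ 563.4 -315.5]
red2 220 [245.66, 215.75] [496.1 211.8]
red2 503 [97.93, 336.03] [120.8 662.8]
yellow 230 [252.08, 179.75] [607.6 193.9]
green 210 [216.45, 173.45] [626.2 305. ]
green 86 [301.4, 185.6] [591.  41.]
green 191 [319.49, 193.93] [565.7 -15.2]
green 188 [301.91, 200.75] [544.1  38.8]
blue 227 [209.7, 209.43] [514.4 323.5]
blue 83 [379.18, 242.9] [ 416.6 -200.4]
[622.3  14.2 149.6]
```

The one-time grip slackening happened here and the knob slipped out. The table is still 41.6° (333° of wheel) short. I'll raise, find the knob and re-grip.

```bash
python3 -m jog '0 0 -.04 0 0 0;0 0 -.1 0 0 0;0 0 -.18 0 0 0;0 .1 -.18 0 0 0;0 .2 -.18 0 0 0;0 .3 -.18 0 0 0;0 .34 -.18 0 0 0;0 .34 -.18 0 0 0;0 .34 -.18 0 0 0' -.2
python3 - <<'E'
from h import *
im=grab_frame("top")[:,:,::-1];cv2.imwrite("pics/top3.png",im)
for q,z in(("knob_mid",128),("wheel_hub",90)):
    for d in tip_of(q,"top")[:2]: print(q,d["location"],d["confidence"],px2w("top",d["location"],z)[0].round(1))
g=im.max(2);m=(g<45).astype(np.uint8);m[:,:260]=0;m[:,345:]=0;m[:160]=0;m[225:]=0
n,l,st,c=cv2.connectedComponentsWithStats(m)
for i in range(1,n):
    if st[i,4]>5: print(st[i],c[i],px2w("top",c[i],148)[0])
cv2.imwrite("pics/top3c.png",cv2.resize(im[140:260,170:350],None,fx=4,fy=4,interpolation=cv2.INTER_CUBIC))
E
```

```text
time_s: 12.08
ee_pos: [621.1, -157.7, 239.3]
ee_rot: [-179.9, -0.5, -0.2]
force: [0.8, -0.0, -0.0]
gripper_width: 36.5
knob_mid [318.2, 176.3] 0.96 [613.9 -11.  128. ]
wheel_hub [308.7, 192.6] 0.98 [567.7  17.3  90. ]
```

View pics/top3c.png

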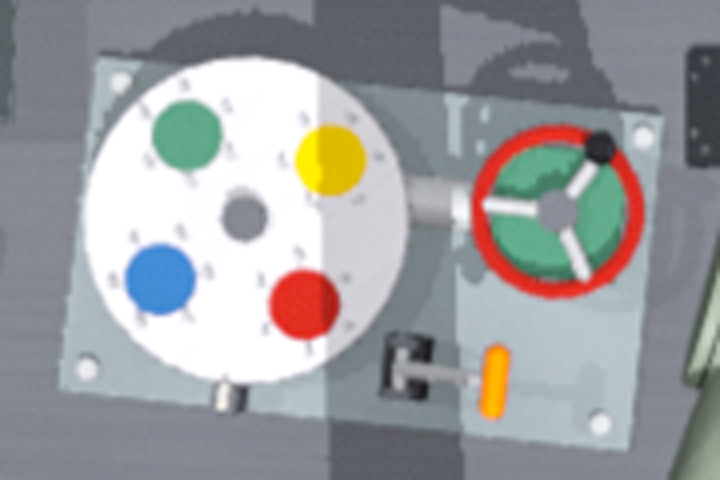

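```bash
python3 -m jog '-.022 -.1 0 0 0 0;-.022 -.2 0 0 0 0;-.022 -.285 0 0 .005 0;-.022 -.285 0 0 .005 0;-.022 -.285 0 0 .005 0;-.022 -.285 .08 0 .005 0;-.022 -.285 .16 0 .005 0;-.022 -.285 .197 0 .005 0;-.022 -.285 .197 0 .005 0;-.022 -.285 .197 0 .005 0' -.2
python3 -m jog '0 0 0 0 0 0;0 0 0 0 0 0;0 0 0 0 0 0;0 0 0 0 0 0;0 0 0 0 0 0;0 0 0 0 0 0' -1 25
```

```text
time_s: 13.07
ee_pos: [610.8, -11.1, 140.8]
ee_rot: [-179.9, -0.9, 0.2]
force: [0.1, -0.5, 0.9]
gripper_width: 36.6
time_s: 13.57
ee_pos: [612.2, -11.7, 142.5]
ee_rot: [-180.0, -1.1, 0.1]
force: [2.2, -4.8, 5.2]
gripper_width: 23.7
```

```bash
python3 -m jog '-.0235 .0298 0 0 0 0;-.0557 .0497 0 0 0 0;-.0928 .0576 0 0 0 0;-.1304 .0524 0 0 0 0;-.164 .0348 0 0 0 0;-.1895 .0068 0 0 0 0;-.2041 -.0282 0 0 0 0;-.2059 -.0661 0 0 0 0;-.1947 -.1023 0 0 0 0;-.1719 -.1326 0 0 0 0;-.1402 -.1534 0 0 0 0;-.1033 -.1621 0 0 0 0;-.0656 -.1578 0 0 0 0;-.0316 -.141 0 0 0 0;-.0054 -.1136 0 0 0 0;.01 -.0789 0 0 0 0;.0127 -.0411 0 0 0 0;.0127 -.0411 0 0 0 0;.0127 -.0411 0 0 0 0;.0127 -.0411 0 0 0 0'
python3 - <<'E'
from h import *
im=grab_frame("top")[:,:,::-1]
for k in("red2","yellow","green","blue"):
    for A,c in blobs(im,*HSV[k],140)[0]: 
        w=px2w("top",c,58)[0][:2]
        if w[1]>150 and w[1]<400: print(k,A,c,w.round(1),np.degrees(np.arctan2(w[1]-258.65,w[0]-561.15)))
E
```

```text
time_s: 15.23
ee_pos: [619.4, 8.8, 142.6]
ee_rot: [-180.0, -1.3, 0.1]
force: [4.5, -3.7, -3.5]
gripper_width: 23.7
red2 217 [227.82, 220.32] [481.5 266.7] 174.26162511596442
yellow 226 [256.58, 197.24] [553.6 179. ] -95.43614102432774
green 220 [234.08, 168.96] [640.7 250.4] -5.8909668344113
blue 223 [205.27, 191.74] [569.  338.5] 84.35371564143479
```

Red nest is at the station, (481.5, 266.7). I'll release the knob, rise and relocate the red gauge.

```bash
python3 -m jog '0 0 0 0 0 0;0 0 0 0 0 0;0 0 0 0 0 0;0 0 -.04 0 0 0;0 0 -.1 0 0 0;0 0 -.18 0 0 0;0 .06 -.2 0 -.014 0;0 .12 -.2 0 -.014 0;0 .18 -.2 0 -.014 0;0 .2 -.2 0 -.014 0;0 .2 -.2 0 -.014 0;0 .2 -.2 0 -.014 0' -.2
cat >> h.py <<'E'
def gauge(color,name="top"):
    """dial centre (z=40) from white blob near the coloured case; stem from brass pixels"""
    im=grab_frame(name)[:,:,::-1].copy()
    L=[(d["location"],d["confidence"]) for d in tip_of("gauge_"+color,name)[:2]]
    for l,c in L: print("net",np.round(l,1),round(c,2),px2w(name,l,0)[0].round(1))
    return im,L
def show(im,c,h,f,fn):
    x,y=map(int,c);b=im[max(0,y-h):y+h,max(0,x-h):x+h];cv2.imwrite(fn,cv2.resize(b,None,fx=f,fy=f,interpolation=cv2.INTER_CUBIC));print(fn,"x0",max(0,x-h),"y0",max(0,y-h))
E
python3 - <<'E'
from h import *
im,L=gauge("red");gauge("red","scene")
show(im,(400,215),50,6,"pics/g1.png")
for b in [(420,196),(380,244)]:
    x,y=b;g=cv2.cvtColor(im,cv2.COLOR_BGR2HSV)[y-18:y+18,x-18:x+18]
    m=((g[...,2]>170)&(g[...,1]<60)).astype(np.uint8)
    for c in cv2.findContours(m,0,1)[0]:
        if cv2.contourArea(c)>40:
            (cx,cy),r=cv2.minEnclosingCircle(c);print(cx+x-18,cy+y-18,r,px2w("top",[cx+x-18,cy+y-18],40)[0])
E
```

```text
time_s: 16.28
ee_pos: [617.0, -90.3, 242.2]
ee_rot: [-179.9, 0.0, 0.1]
force: [0.1, 0.9, 0.4]
gripper_width: 36.6
net [422.7 196.9] 0.63 [ 562.4 -348.3    0. ]
net [309.1 171.5] 0.57 [640.9  19.1   0. ]
net [262.  177.9] 0.52 [ 576.7 -357.3    0. ]
net [318.4 206.5] 0.49 [500.5 -73.9   0. ]
pics/g1.png x0 350 y0 165
423.5291271209717 194.29611587524414 7.722132205963135 [ 568.7036889  -341.77657562   40.        ]
380.0 239.0 13.601571083068848 [ 427.77301075 -205.25907165   40.        ]
371.0 236.0 10.198139190673828 [ 436.86513142 -177.10611732   40.        ]
```

View pics/g1.png

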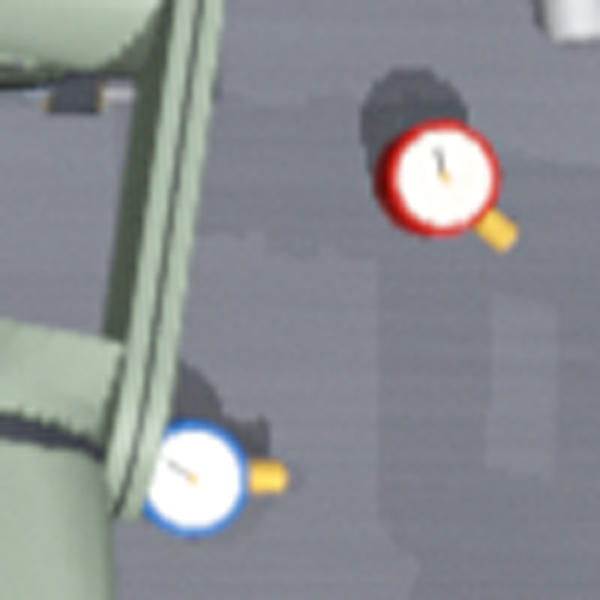

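Red dial is at crop (445,178), or (568.7, -342) in the world, with its stem pointing at about -135°. Blue is at crop (195,478) with its stem along -y. Moving over red with the jaw across the stem (yaw 45).

```bash
python3 -m jog '-.097 .503 .25 0 0 -.5;-.097 .503 .25 0 0 -.5;-.097 .503 .25 0 0 -.5;-.097 .503 .25 0 0 -.5;-.097 .503 .25 0 0 -.5;-.097 .503 .25 0 0 -.5;-.097 .503 .25 0 0 -.5;-.097 .503 .25 0 0 -.5;-.097 .503 .25 0 0 -.5;-.097 .503 .25 0 0 -.5;-.097 .503 .25 0 0 -.5' 1
python3 - <<'E'
from h import *
im=grab_frame("scene")[:,:,::-1].copy()
s=state();print(s["ee_pos"],s["ee_rot"],s["qpos"].round(0),rows([568.7,-342,35],[180,0,45]))
show(im,(265,165),45,6,"pics/s2.png")
E
```

```text
time_s: 17.4
ee_pos: [571.0, -339.6, 118.2]
ee_rot: [180.0, -0.1, 45.3]
force: [0.5, 0.0, 0.2]
gripper_width: 91.2
[ 571.03559892 -339.56806146  118.36186841] [ 1.79939869e+02 -7.40037075e-02  4.53552869e+01] [-32.  31.  86.   0.  62.  13.] [-7.000e-03 -1.000e-04  1.667e-01  7.000e-04 -8.000e-04  3.900e-03]
pics/s2.png x0 220 y0 120
```

View pics/s2.png

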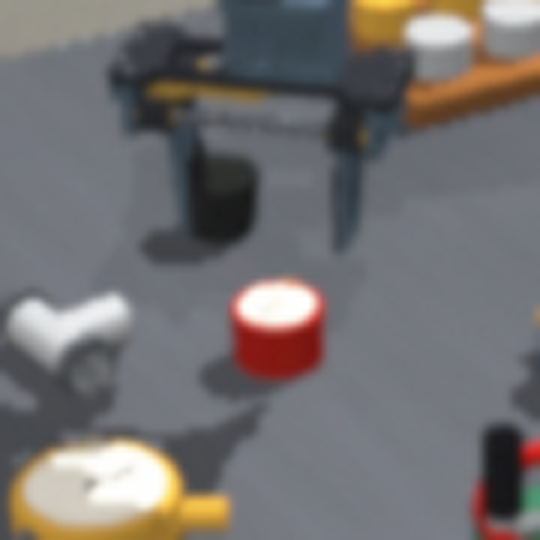

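The jaws straddle the gauge (tips at crop 190 and 345, gauge centred at 277). Descending and gripping.

```bash
python3 -m jog '-.007 0 .06 0 0 .004;-.007 0 .12 0 0 .004;-.007 0 .155 0 0 .004;-.007 0 .167 0 0 .004;-.007 0 .167 0 0 .004;-.007 0 .167 0 0 .004' 1
python3 -m jog '0 0 0 0 0 0;0 0 0 0 0 0;0 0 0 0 0 0;0 0 0 0 0 0;0 0 0 0 0 0;0 0 0 0 0 0;0 0 0 0 0 0;0 0 0 0 0 0' -1 30
python3 -m jog '0 0 -.05 0 0 0;0 0 -.12 0 0 0;0 0 -.2 0 0 0;0 0 -.28 0 0 0;0 0 -.28 0 0 0;0 0 -.28 0 0 0'
python3 - <<'E'
from h import *
print(rows([481.5,266.7,165],[180,0,-6]),rows([520,0,165],[180,0,-6]))
E
```

```text
time_s: 17.95
ee_pos: [569.8, -341.7, 36.1]
ee_rot: [179.8, -0.1, 45.1]
force: [0.0, 0.4, 0.6]
gripper_width: 91.7
time_s: 18.62
ee_pos: [569.6, -341.6, 36.6]
ee_rot: [179.9, -0.1, 45.0]
force: [-1.6, 0.9, 5.4]
gripper_width: 59.2
time_s: 19.12
ee_pos: [570.3, -342.4, 178.9]
ee_rot: [179.5, -0.2, 45.0]
force: [-0.1, 1.0, -3.4]
gripper_width: 59.3
[ 0.7364 -0.9867  0.0219  0.004  -0.0041  0.5671] [ 0.4133 -0.5553  0.0244  0.004  -0.0041  0.5671]
```

```bash
python3 -m jog '.02 -.02 -.085 0 0 0;.1 -.13 -.085 .004 -.004 .1;.2 -.26 -.085 .004 -.004 .2;.3 -.4 -.085 .004 -.004 .3;.413 -.555 -.085 .004 -.004 .4;.413 -.555 -.085 .004 -.004 .5;.5 -.67 -.085 .004 -.004 .567;.58 -.78 -.085 .004 -.004 .567;.66 -.88 -.085 .004 -.004 .567;.7364 -.9867 -.085 .004 -.004 .567;.7364 -.9867 -.085 .004 -.004 .567;.7364 -.9867 -.085 .004 -.004 .567;.7364 -.9867 -.085 .004 -.004 .567;.7364 -.9867 -.085 .004 -.004 .567;.7364 -.9867 -.085 .004 -.004 .567;.7364 -.9867 -.085 .004 -.004 .567;.7364 -.9867 -.085 .004 -.004 .567;.7364 -.9867 -.085 .004 -.004 .567;.7364 -.9867 -.085 .004 -.004 .567;.7364 -.9867 -.085 .004 -.004 .567'
python3 - <<'E'
from h import *
print(rows([481.5,266.7,110],[180,0,-6]),rows([481.5,266.7,94.6],[180,0,-6]),state()["gripper_width"])
E
```

```text
time_s: 20.78
ee_pos: [480.8, 265.5, 217.2]
ee_rot: [179.9, 0.1, -6.1]
force: [0.4, 0.3, -2.0]
gripper_width: 59.4
[ 0.0015 -0.0029  0.2145  0.0011  0.0011 -0.0007] [ 0.0016 -0.003   0.2453  0.0011  0.0011 -0.0007] 59.434204131406204
```

```bash
python3 -m jog '.0015 -.003 .05 .001 .001 0;.0015 -.003 .1 .001 .001 0;.0015 -.003 .15 .001 .001 0;.0015 -.003 .19 .001 .001 0;.0015 -.003 .205 .001 .001 0;.0015 -.003 .205 .001 .001 0;.0015 -.003 .205 .001 .001 0'
python3 - <<'E'
from h import *
im=grab_frame("scene")[:,:,::-1].copy()
print(rows([481.5,266.7,94.6],[180,0,-6]),state()["gripper_width"])
show(im,(370,245),50,6,"pics/s3.png")
E
```

```text
time_s: 21.37
ee_pos: [482.2, 266.1, 115.2]
ee_rot: [-180.0, -0.0, -6.1]
force: [1.5, 0.6, -2.3]
gripper_width: 59.3
[-0.0023  0.0001  0.0426 -0.0007 -0.0011 -0.0013] 59.74308564830126
pics/s3.png x0 320 y0 195
```

View pics/s3.png

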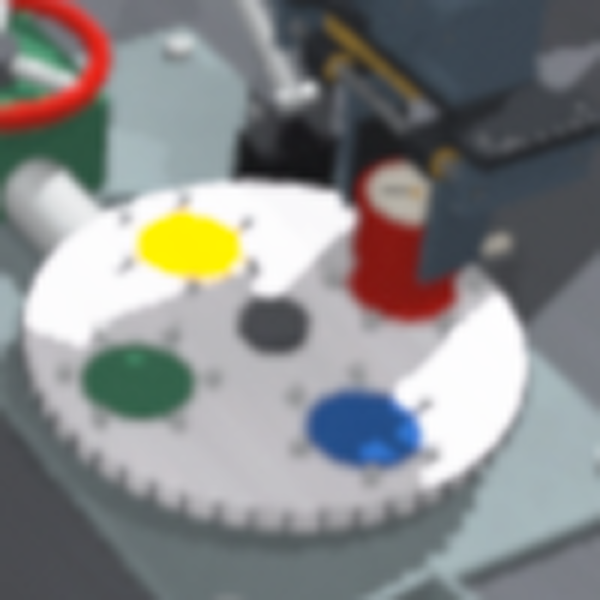

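The gauge hangs over its nest (crop 405,290) with the pins visible round it, so I'll lower gently.

```bash
python3 -m jog '-.001 .0005 .01 0 0 0;-.001 .0005 .018 0 0 0;-.001 .0005 .024 0 0 0;-.001 .0005 .03 0 0 0;-.001 .0005 .035 0 0 0;-.001 .0005 .04 0 0 0;-.001 .0005 .042 0 0 0;-.001 .0005 .042 0 0 0;-.001 .0005 .042 0 0 0'
```

```text
time_s: 22.17
ee_pos: [482.2, 266.5, 94.9]
ee_rot: [-179.9, -0.1, -6.1]
force: [0.3, 0.2, -3.1]
gripper_width: 59.8
```

It is inside the pins with no contact force. Lowering 1 mm more and releasing.

```bash
python3 -m jog '0 0 .002 0 0 0;0 0 .003 0 0 0;0 0 .003 0 0 0'
python3 -m jog '0 0 0 0 0 0;0 0 0 0 0 0;0 0 0 0 0 0;0 0 0 0 0 0;0 0 0 0 0 0;0 0 -.03 0 0 0;0 0 -.08 0 0 0;0 0 -.16 0 0 0;0 0 -.24 0 0 0;0 .1 -.24 0 0 0;0 .2 -.24 0 0 0;-.06 .3 -.24 0 0 0;-.06 .4 -.24 0 0 0;-.06 .4 -.24 0 0 0;-.06 .4 -.24 0 0 0' .7
python3 - <<'E'
from h import *
for n in("top","scene"):
    im=grab_frame(n)[:,:,::-1].copy();cv2.imwrite(f"pics/{n}4.png",im)
    for q,z in(("gauge_red",58),("lever_tip",136)): print(n,q,[(px2w(n,d["location"],z)[0].round(1),d["confidence"]) for d in tip_of(q,n)[:2]])
im=cv2.imread("pics/top4.png");b=im[160:260,190:330];cv2.imwrite("pics/t4.png",cv2.resize(b,None,fx=5,fy=5,interpolation=cv2.INTER_CUBIC))
E
```

```text
time_s: 22.42
ee_pos: [482.3, 266.6, 94.6]
ee_rot: [-179.9, -0.1, -6.1]
force: [-2.0, -0.3, 5.1]
gripper_width: 59.5
time_s: 23.67
ee_pos: [428.3, 65.9, 214.1]
ee_rot: [179.9, -0.1, -6.4]
force: [-0.1, 0.7, -0.0]
gripper_width: 77.1
top gauge_red [(array([476.7, 260.4,  58. ]), 0.93), (array([553.3, 183.3,  58. ]), 0.2)]
top lever_tip [(array([631.5,   7.6, 136. ]), 0.67), (array([483.3, 253.5, 136. ]), 0.28)]
scene gauge_red [(array([480.9, 252. ,  58. ]), 0.59)]
scene lever_tip [(array([439.,  55., 136.]), 0.52)]
```

View pics/t4.png

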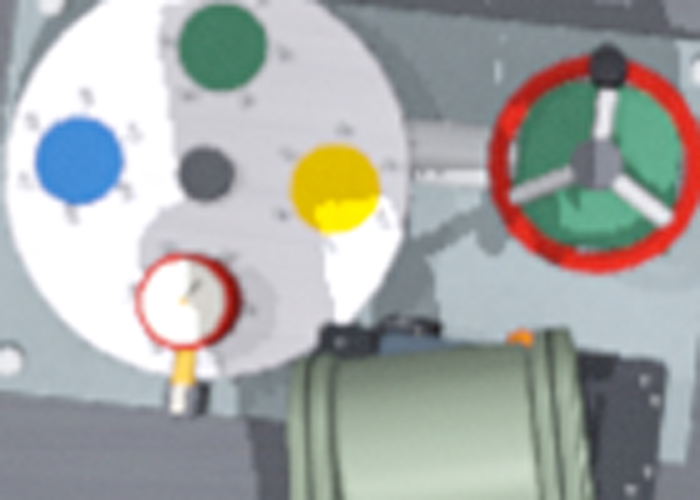

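Red is seated at the pointer (crop 185,302, between its pins) with its stem towards the post. Pressing the lever next, at about (440, 58), with the fingers closed.

```bash
python3 -m jog '.025 .015 0 0 0 0;.025 .015 .03 0 0 0;.025 .015 .05 0 0 0;.025 .016 .07 0 0 0;.025 .018 .09 0 0 0;.025 .022 .11 0 0 0;.025 .026 .13 0 0 0;.025 .03 .15 0 0 0;.025 .034 .17 0 0 0;.025 .036 .19 0 0 0;.025 .036 .205 0 0 0;.025 .036 .22 0 0 0;.025 .036 .23 0 0 0;.025 .036 .237 0 0 0;.025 .036 .237 0 0 0;.025 .036 .237 0 0 0' -1
python3 - <<'E'
from h import *
s=state();print(s["force"],s["ee_pos"])
im=grab_frame("scene")[:,:,::-1].copy();show(im,(365,205),45,6,"pics/s5.png")
E
```

```text
time_s: 25.3
ee_pos: [443.3, 53.2, 95.8]
ee_rot: [-179.9, -0.2, -6.0]
force: [-0.3, -3.3, 3.3]
gripper_width: 0.4
[-0.29037045 -3.31001438  3.25857386] [443.29077102  53.16293415  95.78229387]
pics/s5.png x0 320 y0 160
```

View pics/s5.png

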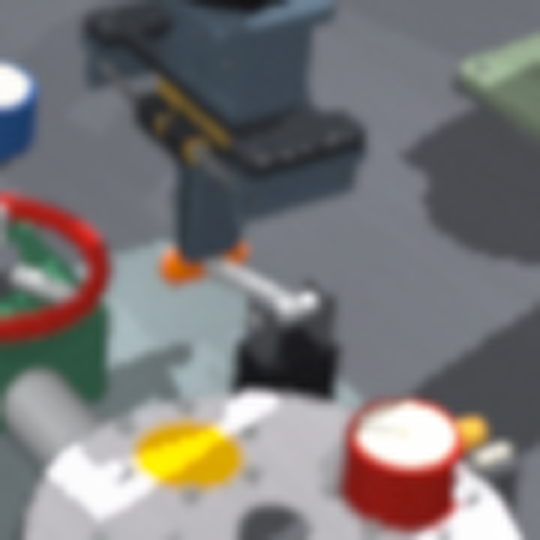

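The lever is down with the fingers on its middle, but no firm stop yet, so I'll press a little further and watch for the force to rise.

```bash
python3 -m jog '0 0 .004 0 0 0;0 0 .008 0 0 0;0 0 .012 0 0 0;0 0 .012 0 0 0;0 0 .012 0 0 0'
python3 - <<'E'
from h import *
im=grab_frame("top")[:,:,::-1];
for n in("top","scene"):
    im=grab_frame(n)[:,:,::-1].copy()
    for A,c in blobs(im,*HSV["orange"],6)[0]:
        w=px2w(n,c,66)[0]
        if abs(w[0]-440)<60 and abs(w[1]-50)<60: print(n,A,c,w.round(1))
E
```

```text
time_s: 25.77
ee_pos: [443.5, 53.5, 92.9]
ee_rot: [-179.9, -0.3, -5.9]
force: [-6.8, -2.0, 29.6]
gripper_width: 0.4
scene 14 [349.36, 205.14] [461.6  53.1  66. ]
```

The stop is reached (about 30 N at tip height 71). Lifting and returning to the knob.

```bash
python3 -m jog '0 0 -.05 0 0 0;0 0 -.1 0 0 0;0 0 -.16 0 0 0;0 0 -.22 0 0 0;0 0 -.27 0 0 0;.05 .01 -.274 0 0 -.03;.12 .02 -.274 0 0 -.066;.2 .03 -.274 0 0 -.066;.28 .045 -.274 0 0 -.066;.358 .0525 -.274 0 0 -.066;.358 .0525 -.274 0 0 -.066;.358 .0525 -.274 0 0 -.066;.358 .0525 -.274 0 0 -.066' -.2
python3 - <<'E'
from h import *
im=grab_frame("scene")[:,:,::-1].copy()
for q,z in(("lever_tip",136),("knob_mid",128)): print(q,[(px2w("scene",d["location"],z)[0].round(1),round(d["confidence"],2)) for d in tip_of(q,"scene")[:2]])
print(rows([619.2,9,141],[180,0,0]))
E
```

```text
time_s: 27.0
ee_pos: [617.1, 9.2, 229.9]
ee_rot: [-179.8, -0.2, 0.0]
force: [-0.6, -0.4, -0.1]
gripper_width: 36.2
lever_tip [(array([435.3,  57.3, 136. ]), 0.44)]
knob_mid [(array([622.7,  19.9, 128. ]), 0.68), (array([ 772.5, -231.1,  128. ]), 0.66)]
[ 0.0037  0.0009  0.1806 -0.0015 -0.0036  0.0003]
```

```bash
python3 -m jog '.004 .001 .06 0 -.003 0;.004 .001 .12 0 -.003 0;.004 .001 .17 0 -.003 0;.004 .001 .18 0 -.003 0;.004 .001 .18 0 -.003 0;.004 .001 .18 0 -.003 0' -.2
python3 -m jog '0 0 0 0 0 0;0 0 0 0 0 0;0 0 0 0 0 0;0 0 0 0 0 0;0 0 0 0 0 0;0 0 0 0 0 0' -1 25
```

```text
time_s: 27.65
ee_pos: [619.7, 9.2, 142.8]
ee_rot: [-179.9, -0.2, 0.0]
force: [0.7, -0.0, 1.1]
gripper_width: 36.7
time_s: 28.15
ee_pos: [620.9, 9.1, 145.1]
ee_rot: [-179.9, -0.4, 0.0]
force: [-0.2, 0.2, 7.0]
gripper_width: 23.5
```

```bash
python3 -m jog '-.0027 -.0381 0 0 0 0;-.0182 -.073 0 0 0 0;-.0447 -.1005 0 0 0 0;-.0791 -.1172 0 0 0 0;-.1171 -.1212 0 0 0 0;-.1541 -.112 0 0 0 0;-.1858 -.0906 0 0 0 0;-.2083 -.0597 0 0 0 0;-.2188 -.023 0 0 0 0;-.2161 .0151 0 0 0 0;-.2006 .05 0 0 0 0;-.1741 .0775 0 0 0 0;-.1397 .0942 0 0 0 0;-.1017 .0982 0 0 0 0;-.0647 .089 0 0 0 0;-.033 .0676 0 0 0 0;-.0105 .0367 0 0 0 0;0 0 0 0 0 0;0 0 0 0 0 0;0 0 0 0 0 0'
```

```text
time_s: 29.82
ee_pos: [621.0, 10.5, 145.2]
ee_rot: [-179.8, -0.4, 0.1]
force: [-0.1, 2.3, -1.0]
gripper_width: 23.2
```

```bash
python3 -m jog '-.0027 -.0381 0 0 0 0;-.0182 -.073 0 0 0 0;-.0447 -.1005 0 0 0 0;-.0791 -.1172 0 0 0 0;-.1171 -.1212 0 0 0 0;-.1541 -.112 0 0 0 0;-.1858 -.0906 0 0 0 0;-.2083 -.0597 0 0 0 0;-.2188 -.023 0 0 0 0;-.2161 .0151 0 0 0 0;-.2006 .05 0 0 0 0;-.1741 .0775 0 0 0 0;-.1397 .0942 0 0 0 0;-.1017 .0982 0 0 0 0;-.0647 .089 0 0 0 0;-.033 .0676 0 0 0 0;-.0105 .0367 0 0 0 0;0 .003 0 0 0 0;0 .003 0 0 0 0;0 .003 0 0 0 0'
python3 - <<'E'
from h import *
im=grab_frame("top")[:,:,::-1]
for k in("red2","yellow","green","blue"):
    for A,c in blobs(im,*HSV[k],60)[0]: 
        w=px2w("top",c,58)[0][:2]
        if w[1]>150 and w[1]<400: print(k,A,c,w.round(1),np.degrees(np.arctan2(w[1]-258.65,w[0]-561.15)))
E
```

```text
time_s: 31.48
ee_pos: [620.9, 9.3, 145.2]
ee_rot: [-179.7, -0.5, 0.1]
force: [-0.5, 4.4, -1.3]
gripper_width: 23.7
yellow 226 [234.06, 168.88] [640.9 250.5] -5.8248628567123255
green 215 [205.35, 191.67] [569.3 338.2] 84.18010799092642
blue 229 [227.91, 220.24] [481.7 266.4] 174.43910607257993
```

Blue nest is at the pointer, (481.7, 266.4). Releasing, then relocating the blue gauge.

```bash
python3 -m jog '0 0 0 0 0 0;0 0 0 0 0 0;0 0 0 0 0 0;0 0 -.04 0 0 0;0 0 -.1 0 0 0;0 0 -.18 0 0 0;0 .08 -.2 0 -.006 0;0 .16 -.2 0 -.006 0;0 .24 -.2 0 -.006 0;0 .32 -.2 0 -.006 0;0 .4 -.2 0 -.006 0;0 .44 -.2 0 -.006 0;0 .44 -.2 0 -.006 0;0 .44 -.2 0 -.006 0' -.2
python3 - <<'E'
from h import *
im,L=gauge("blue");print(state()["ee_pos"])
show(im,(380,240),30,10,"pics/g2.png")
g=cv2.cvtColor(im,cv2.COLOR_BGR2HSV)[205:280,345:430]
m=((g[...,2]>170)&(g[...,1]<60)).astype(np.uint8)
for c in cv2.findContours(m,0,1)[0]:
    if cv2.contourArea(c)>40:
        (cx,cy),r=cv2.minEnclosingCircle(c);print(cx+345,cy+205,r,px2w("top",[cx+345,cy+205],40)[0])
for A,c in blobs(im,*HSV["orange"],6)[0]: print(A,c) if c[0]<430 else 0
E
```

```text
time_s: 32.7
ee_pos: [619.9, -213.2, 244.0]
ee_rot: [-179.7, 0.1, -0.1]
force: [0.4, 1.5, -0.5]
gripper_width: 36.3
[ 620.20864183 -211.07488346  244.21933777]
pics/g2.png x0 350 y0 210
385.0 259.5 32.500099182128906 [ 364.26265604 -221.1199703    40.        ]
424.5 229.5 20.012596130371094 [ 458.48495784 -344.6610248    40.        ]
397.47325134277344 223.18930053710938 24.54024314880371 [ 477.47574782 -259.80493703   40.        ]
372.5 216.0 12.298474311828613 [ 499.22060972 -181.5196766    40.        ]
99 [293.16, 235.08]
```

View pics/g2.png

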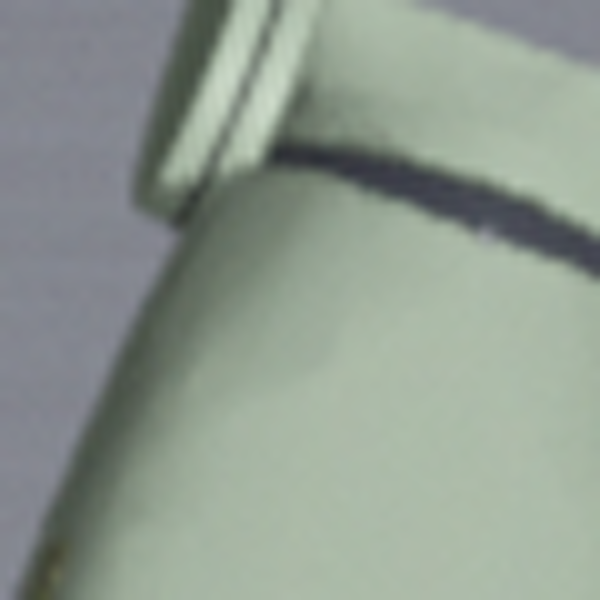

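The arm hides blue in this view, so I'm moving back to clear the line of sight.

```bash
python3 -m jog '0 -.1 0 0 0 0;0 -.2 0 0 0 0;0 -.3 0 0 0 0;0 -.4 0 0 0 0;0 -.44 0 0 0 0;0 -.44 0 0 0 0;0 -.44 0 0 0 0;0 -.44 0 0 0 0'
python3 - <<'E'
from h import *
im,L=gauge("blue");print(state()["ee_pos"])
show(im,(380,240),30,10,"pics/g3.png")
g=cv2.cvtColor(im,cv2.COLOR_BGR2HSV)[205:280,345:430]
m=((g[...,2]>170)&(g[...,1]<60)).astype(np.uint8)
for c in cv2.findContours(m,0,1)[0]:
    if cv2.contourArea(c)>40:
        (cx,cy),r=cv2.minEnclosingCircle(c);print(cx+345,cy+205,r,px2w("top",[cx+345,cy+205],40)[0])
for k in HSV:
  for A,c in blobs(im,*HSV[k],4)[0]: print(k,A,c,px2w("top",c,22)[0].round(1)) if 345<c[0]<430 and 205<c[1]<290 else 0
E
```

```text
time_s: 33.47
ee_pos: [619.6, 10.3, 245.6]
ee_rot: [-179.7, 0.1, 0.3]
force: [0.1, 0.2, 0.3]
gripper_width: 36.5
net [379.9 243.8] 0.64 [ 410.6 -210.3    0. ]
[619.73258756   8.31097581 245.45211702]
pics/g3.png x0 350 y0 210
381.5 244.5 7.905794143676758 [ 410.71905782 -210.01145002   40.        ]
blue 82 [379.3, 242.94] [ 414.5 -205.5   22. ]
```

View pics/g3.png

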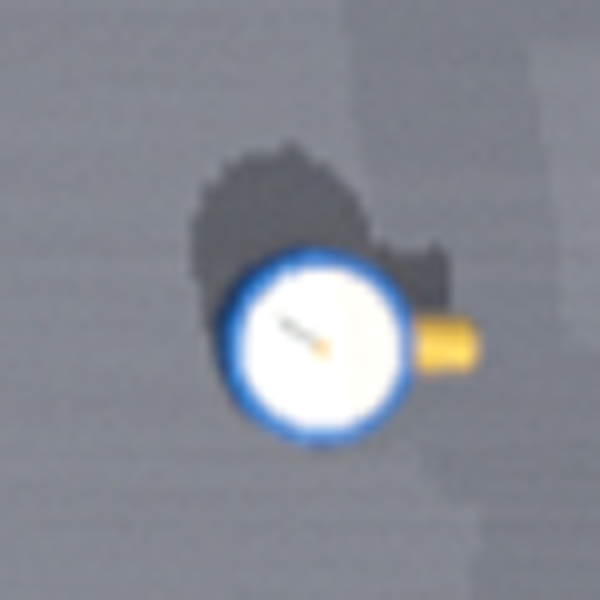

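Blue is unmoved at (411, -210.5), its stem along about -92°. Going there with yaw 88.

```bash
python3 - <<'E'
from h import *
print(rows([411,-210.5,118],[180,0,88]))
E
python3 -m jog '-.05 .06 0 0 0 -.08;-.12 .14 0 0 0 -.16;-.2 .22 0 0 0 -.24;-.28 .3 0 0 0 -.32;-.35 .37 0 0 0 -.4;-.417 .438 0 0 0 -.48;-.417 .438 .05 0 0 -.56;-.417 .438 .1 0 0 -.64;-.417 .438 .15 0 0 -.72;-.417 .438 .2 0 0 -.8;-.417 .438 .24 0 0 -.88;-.417 .438 .24 0 0 -.96;-.417 .438 .24 0 0 -.975;-.417 .438 .24 0 0 -.975;-.417 .438 .24 0 0 -.975;-.417 .438 .24 0 0 -.975' 1
python3 - <<'E'
from h import *
print(rows([411,-210.5,35],[180,0,88]))
im=grab_frame("scene")[:,:,::-1].copy();show(im,(315,175),40,6,"pics/s6.png")
E
```

```text
[-0.4179  0.438   0.2534 -0.0028 -0.0017 -0.9767]
time_s: 34.9
ee_pos: [411.4, -211.2, 125.0]
ee_rot: [-180.0, -0.2, 87.7]
force: [0.2, -0.6, -0.1]
gripper_width: 91.3
[ 0.0007 -0.0008  0.1799 -0.0004 -0.0026 -0.0035]
pics/s6.png x0 275 y0 135
```

View pics/s6.png

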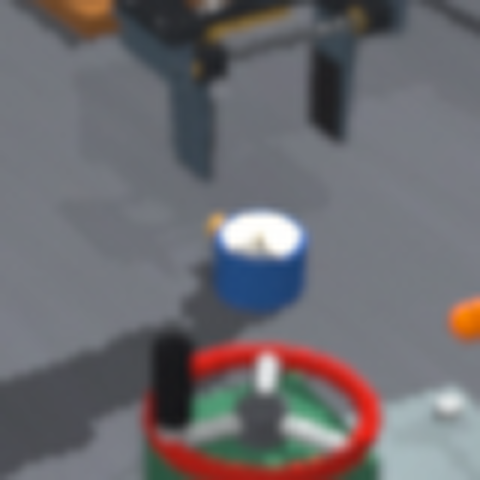

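The jaws are centred over blue. Descending, gripping and lifting.

```bash
python3 -m jog '0 0 .06 0 -.002 0;0 0 .12 0 -.002 0;0 0 .165 0 -.002 0;0 0 .18 0 -.002 0;0 0 .18 0 -.002 0;0 0 .18 0 -.002 0' 1
python3 -m jog '0 0 0 0 0 0;0 0 0 0 0 0;0 0 0 0 0 0;0 0 0 0 0 0;0 0 0 0 0 0;0 0 0 0 0 0;0 0 0 0 0 0;0 0 0 0 0 0' -1 30
python3 -m jog '0 0 -.08 0 0 0;0 0 -.16 0 0 0;0 0 -.24 0 0 0;0 0 -.32 0 0 0;0 0 -.37 0 0 0;0 0 -.37 0 0 0;0 0 -.37 0 0 0'
python3 - <<'E'
from h import *
print(rows([481.6,266.5,222],[180,0,-6]),rows([520,0,222],[180,0,-6]))
E
```

```text
time_s: 35.45
ee_pos: [412.0, -211.0, 35.5]
ee_rot: [180.0, -0.0, 87.7]
force: [0.5, -0.3, 0.5]
gripper_width: 91.2
time_s: 36.12
ee_pos: [411.2, -210.8, 35.9]
ee_rot: [-179.9, -0.0, 87.7]
force: [-3.0, 0.1, 6.7]
gripper_width: 59.5
time_s: 36.7
ee_pos: [411.7, -211.1, 221.5]
ee_rot: [180.0, 0.0, 87.7]
force: [0.1, -0.5, -3.9]
gripper_width: 59.6
[ 9.6000e-01  1.0170e-01 -1.1000e-03  5.0000e-04 -4.0000e-04  1.0414e+00] [ 4.3040e-01  1.9970e-01 -1.0000e-03  5.0000e-04 -4.0000e-04  1.0414e+00]
```

```bash
python3 -m jog '.06 .03 0 0 0 .08;.13 .06 0 0 0 .16;.2 .09 0 0 0 .24;.28 .13 0 0 0 .32;.36 .17 0 0 0 .4;.43 .2 0 0 0 .48;.5 .19 0 0 0 .56;.57 .175 0 0 0 .64;.64 .16 0 0 0 .72;.71 .15 0 0 0 .8;.78 .135 0 0 0 .88;.84 .125 0 0 0 .96;.9 .11 0 0 0 1;.96 .102 0 0 0 1;.96 .102 0 0 0 1;.96 .102 0 0 0 1;.96 .102 0 0 0 1;.96 .102 0 0 0 1'
python3 - <<'E'
from h import *
print(rows([481.6,266.5,115],[180,0,-6]),rows([481.6,266.5,93.9],[180,0,-6]),state()["gripper_width"])
E
```

```text
time_s: 38.2
ee_pos: [481.3, 265.2, 219.9]
ee_rot: [179.9, 0.1, -2.3]
force: [0.5, 0.1, -3.2]
gripper_width: 59.4
[ 0.001  -0.003   0.2098  0.0014  0.0011  0.0411] [ 0.001  -0.0031  0.252   0.0014  0.0011  0.0411] 59.38142656160825
```

```bash
python3 -m jog '.001 -.003 .05 .001 .001 .04;.001 -.003 .1 .001 .001 .04;.001 -.003 .15 .001 .001 .04;.001 -.003 .19 .001 .001 .04;.001 -.003 .205 .001 .001 .04;.001 -.003 .205 .001 .001 .04;.001 -.003 .205 .001 .001 .04'
python3 - <<'E'
from h import *
print(rows([481.6,266.5,93.9],[180,0,-6]),state()["gripper_width"])
E
```

```text
time_s: 38.78
ee_pos: [482.2, 266.0, 117.8]
ee_rot: [180.0, -0.0, -6.0]
force: [0.3, 0.3, -2.5]
gripper_width: 60.0
[-0.0013 -0.001   0.0478  0.0002 -0.0002  0.0005] 59.987692266298524
```

```bash
python3 -m jog '-.001 -.0005 .01 0 0 0;-.001 -.0005 .02 0 0 0;-.001 -.0005 .027 0 0 0;-.001 -.0005 .033 0 0 0;-.001 -.0005 .039 0 0 0;-.001 -.0005 .044 0 0 0;-.001 -.0005 .048 0 0 0;-.001 -.0005 .049 0 0 0;-.001 -.0005 .049 0 0 0'
```

```text
time_s: 39.53
ee_pos: [481.7, 266.2, 94.0]
ee_rot: [180.0, -0.0, -5.9]
force: [-1.2, -1.5, 3.5]
gripper_width: 59.6
```

Blue has touched the nest floor (z 94.0, contact force 3.5 N). Opening, then to the lever.

```bash
python3 -m jog '0 0 0 0 0 0;0 0 0 0 0 0;0 0 0 0 0 0;0 0 0 0 0 0;0 0 0 0 0 0;0 0 -.03 0 0 0;0 0 -.08 0 0 0;0 0 -.16 0 0 0;0 0 -.24 0 0 0;0 .1 -.24 0 0 0;0 .2 -.24 0 0 0;-.04 .3 -.24 0 0 0;-.04 .417 -.24 0 0 0;-.04 .417 -.24 0 0 0;-.04 .417 -.24 0 0 0' .7
python3 - <<'E'
from h import *
for n in("top",):
    im=grab_frame(n)[:,:,::-1].copy()
    for q in("gauge_red","gauge_blue"): print(n,q,[(px2w(n,d["location"],58)[0].round(1),round(d["confidence"],2)) for d in tip_of(q,n)[:2]])
b=im[160:260,190:330];cv2.imwrite("pics/t7.png",cv2.resize(b,None,fx=5,fy=5,interpolation=cv2.INTER_CUBIC))
print(rows([441.5,56.5,172]),rows([441.5,51,92.7]))
E
```

```text
time_s: 40.78
ee_pos: [438.0, 55.8, 214.1]
ee_rot: [179.8, 0.0, -6.2]
force: [0.6, 0.7, -0.1]
gripper_width: 77.3
top gauge_red [(array([ 516.7, -495.5,   58. ]), 0.66), (array([554.9, 178.4,  58. ]), 0.57)]
top gauge_blue [(array([489.2, 271.2,  58. ]), 0.94), (array([472.6, 268.7,  58. ]), 0.49)]
[0.003  0.0085 0.0846 0.     0.     0.    ] [0.004  0.0195 0.2432 0.     0.     0.    ]
```

View pics/t7.png

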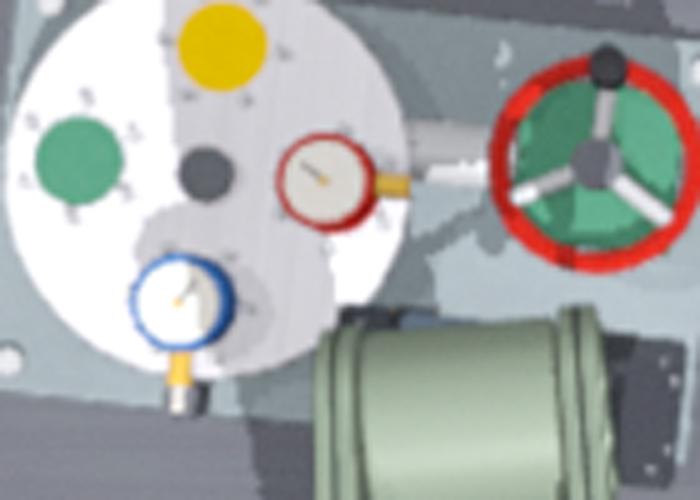

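Both gauges sit in their nests: blue at the pointer (crop 183,302) and red a quarter turn on (325,182). Pressing the lever.

```bash
python3 -m jog '.003 .007 0 0 0 0;.003 .007 .03 0 0 0;.003 .007 .05 0 0 0;.003 .008 .07 0 0 0;.003 .009 .09 0 0 0;.003 .011 .11 0 0 0;.003 .014 .13 0 0 0;.003 .016 .15 0 0 0;.003 .018 .17 0 0 0;.003 .019 .19 0 0 0;.003 .019 .21 0 0 0;.003 .019 .225 0 0 0;.003 .019 .235 0 0 0;.003 .019 .243 0 0 0;.003 .019 .247 0 0 0;.003 .019 .247 0 0 0;.003 .019 .247 0 0 0' -1
```

```text
time_s: 42.35
ee_pos: [441.7, 51.9, 93.4]
ee_rot: [180.0, -0.1, -5.9]
force: [-6.6, -4.6, 25.9]
gripper_width: 0.7
```

The stop was reached again (26 N). Lifting clear, away from the fixture, then a final check.

```bash
python3 -m jog '0 0 -.05 0 0 0;0 0 -.1 0 0 0;0 0 -.16 0 0 0;0 0 -.22 0 0 0;0 0 -.28 0 0 0;0 .1 -.3 0 0 0;0 .2 -.3 0 0 0;0 .3 -.3 0 0 0;0 .4 -.3 0 0 0;0 .5 -.3 0 0 0;0 .5 -.3 0 0 0;0 .5 -.3 0 0 0;0 .5 -.3 0 0 0'
python3 - <<'E'
from h import *
im=grab_frame("top")[:,:,::-1].copy();b=im[110:260,130:330]
for q in("gauge_red","gauge_blue","lever_tip"): print(q,[(px2w("top",d["location"],136 if q[0]=="l" else 58)[0].round(1),round(d["confidence"],2)) for d in tip_of(q,"top")[:2]])
for k in("yellow","green","orange"):
    for A,c in blobs(im,*HSV[k],60)[0]:
        w=px2w("top",c,58)[0][:2]
        if w[1]>40 and w[1]<400: print(k,A,c,w.round(1),np.degrees(np.arctan2(w[1]-258.65,w[0]-561.15)).round(1))
for cc in((226,220),(255,196)):
    x,y=cc;g=cv2.cvtColor(im,cv2.COLOR_BGR2HSV)[y-16:y+16,x-16:x+16]
    m=((g[...,1]>90)&((g[...,0]<7)|(g[...,0]>170)|((g[...,0]>100)&(g[...,0]<122)))).astype(np.uint8)
    c=max(cv2.findContours(m,0,1)[0],key=cv2.contourArea);o,r=cv2.minEnclosingCircle(c);print("case",o[0]+x-16,o[1]+y-16,r,px2w("top",[o[0]+x-16,o[1]+y-16],80)[0].round(1))
cv2.imwrite("pics/t8.png",cv2.resize(b,None,fx=4,fy=4,interpolation=cv2.INTER_CUBIC))
E
```

```text
time_s: 43.43
ee_pos: [416.2, -197.7, 243.1]
ee_rot: [-180.0, -0.1, -6.1]
force: [0.6, 0.6, 0.1]
gripper_width: 0.3
gauge_red [(array([545.3, 180.7,  58. ]), 0.71)]
gauge_blue [(array([486.4, 272.1,  58. ]), 0.6)]
lever_tip [(array([435.1,  62.7, 136. ]), 0.78)]
yellow 225 [234.1, 168.89] [640.9 250.4] -5.9
green 197 [300.71, 185.46] [591.4  43.1] -82.0
green 215 [205.35, 191.67] [569.3 338.2] 84.2
case 226.52643203735352 220.37665176391602 10.035524368286133 [481.4 266.1  80. ]
case 255.5 196.0 10.404426574707031 [556.4 179.3  80. ]
```

View pics/t8.png

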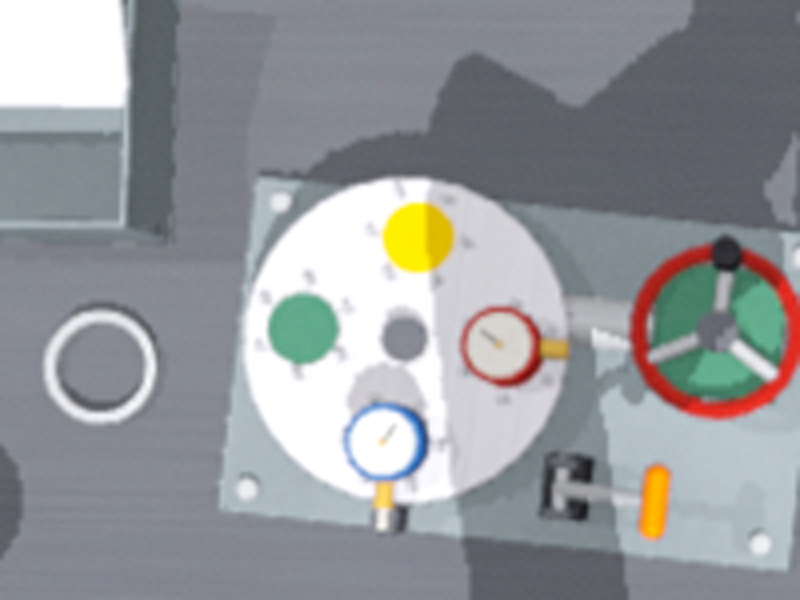

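```bash
python3 - <<'E'
from h import *
a=grab_frame("top")[:,:,::-1];b=grab_frame("scene")[:,:,::-1]
for n in("top","scene"):
    for q in("gauge_yellow","gauge_green"): print(n,q,[(np.round(d["location"]),round(d["confidence"],2)) for d in tip_of(q,n)[:2]])
cv2.imwrite("pics/fin.png",cv2.resize(np.vstack([a,b]),(480,600)))
print(state()["force"],state()["ee_pos"])
E
```

```text
top gauge_yellow []
top gauge_green []
scene gauge_yellow []
scene gauge_green []
[ 0.124329   -0.02420544 -0.93413882] [ 415.86211102 -196.06509952  243.5326309 ]
```

View pics/fin.png

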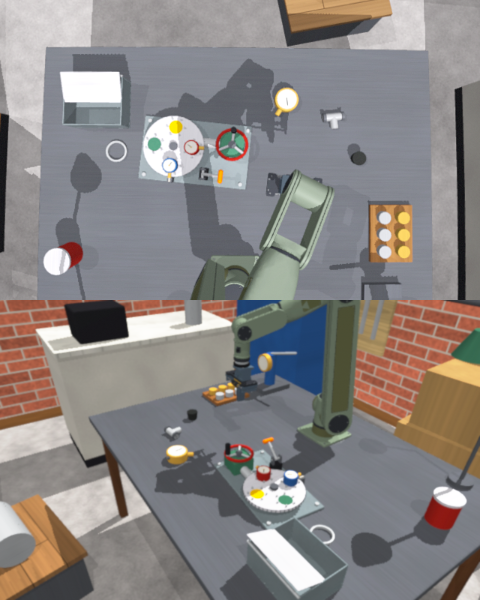

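Both views show red and blue seated, the lever up, the bystanders in place and no yellow or green gauge. Handing in.

```bash
python3 -c "
from workcell import *
print(job_done(), state()['time_s'])"
```

```text
the job is handed in; nothing more can be done
the job is handed in; nothing more can be done
```

I loaded both gauges that were on the bench, red first and then blue, and handed the job in at about 44 s of the 210 s allowed. Yellow and green were absent: neither the networks nor the final pictures from both cameras showed them.

- **Red:** I cranked its nest to the pointer, set the gauge down and let go. I then pressed the lever to its stop (30 N at the tip) and it sprang back.
- **Blue:** I cranked two full turns counter-clockwise, placed the gauge and let go. I then pressed the lever to its stop (26 N) and it sprang back.
- **Grip slackening:** it happened while I was cranking towards the red nest, and the knob slipped out. I found the knob again in the picture, re-gripped it and finished the turn.

**Last checks:**
- The blue case measured (481.4, 266.1), against the blue nest at (481.7, 266.4).
- The red case measured about 3 mm from its expected nest centre. That was a rough colour fit, and the picture shows it inside its pins.
- The `tip_of` estimates for the seated gauges disagreed with this by 5–10 mm. I judged those less reliable than the colour fits and pictures.
- The lever was up, the bystanders looked unmoved, and the arm was clear with no contact force.

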